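# Transfer a row of containers from the block warmer to the rack in reverse order

## Robot

A 6-joint arm with a two-finger parallel gripper is mounted at the origin on the work surface. World frame = base frame: x ahead of the robot, y to its left, z up, the work surface at z = 0. Lengths are in m, angles in rad, forces in N, time in s.
With the tool pointing down it reaches from about 0.35 to 0.925 m from the base axis. Payload 6.4 kg.
Tool frame: the origin (TCP) lies between the finger pads; the fingertips stand 11 mm ahead of it and the grasp point (between the pads) lies 8 mm behind it; z points along the fingers, y is the line along which they close (so a half turn about z gives the same grasp; the last joint's range is limited). The gripper opens to 85 mm and grips with 20 to 120 N. Pads are 22 mm wide; open, the fingers measure 114 mm over their backs; the gripper's body (76 mm by 85 mm) begins 54 mm behind the grasp point. The pads swing forward as they close: fully open they stand 13 mm farther back than shut.
Start: joints at [1.123, 0.245, 1.558, -0, 1.339, -0.174], TCP at [0.176, 0.626, 0.242] pointing down, gripper open.
Joint ranges: [-3.13, 3.13], [-1.02, 2.26], [0.13, 2.54], [-0.95, 4.09], [0.21, 2.88], [-2.74, 2.74]. Speed limits (rad/s): [2.57, 2.57, 3.14, 3.14, 3.14, 3.14].

## Interface

Orientations are given as a unit quaternion [w, x, y, z].
In Python, from rig import status, read_camera, calibration, hand_in, nets gives the robot as it stands. The module is installed in compiled form; this text tells all that it offers.
- The arm moves only by the shell command python3 -m inch 'ROWS' [OPENING] [FORCE]. ROWS is 1 to 5 rows, parted by semicolons, with the numbers parted by commas; each row has 4 numbers: dx, dy, dz in m, then a turn about the tool's z in rad; each row shifts and turns the commanded pose from where the row before left it, along the tool's axes as they then stand; what a row does not reach is not made up. A row lasts 1/12 s, in which the tool goes at most 0.0417 m and 0.125 rad, less where a joint would pass 70% of its speed; a pose out of reach is approached as far as the arm can. OPENING is the finger opening in m, set as the command begins (- or left out keeps the last). The fingers move at their own pace and stop on an object; FORCE is the grip in N (left out, the last holds). Time passes only in rows, so rows that do not move let the fingers close. It prints the time, the measured TCP pose, the force, the opening and the grip force at its end. Input that does not fit is refused with a message, and nothing moves.
- status.get_state(): the state, without advancing time (a new reading comes with each control period).
- read_camera(name): name is "scene" or "top" or "wrist"; returns the picture (420x560x3 uint8, red, green, blue); there is no depth.
- calibration(name): a dict with "fx", "fy", "cx", "cy" (pixels), "dist_coeffs" ([k1, k2, p1, p2, k3] as OpenCV has them; the pictures are not rectified), "origin" and "orientation" of the camera in the world. Camera axes: x right, y down, z forward; pixel columns grow to the right and rows downward; lengths in m; the calibration is good to about 2 mm. A picture is of the moment at which its call begins: read the wrist's pose just before it. calibration takes no time and is no camera call; for the wrist camera it gives the pose at the moment of the call.
- hand_in(): hands the job in; it is judged then, once.
Trained networks look in the newest picture that a camera, given by its name, has taken for a name from the list of things; names that differ only in an ending like _2 or _b are one class to them, and where a whole thing is asked for, a point or a joint stands for the part that bears it (a point fixed in the world has none). Each returns a list of dicts, best first, with "conf" (0 to 1); they miss things now and then, are a little off and sometimes report something else, mostly with a low value. They report only what shows in the picture. A call takes as long as a camera call. They do not tell look-alikes from the thing itself.
- nets.recognise(target, camera): "centre" ([x, y, z] in m, in world coordinates, good to about 4 mm: the middle of the surface that is visible of it).
- nets.pinpoint(target, camera): "centre" ([x, y, z] in m, in world coordinates, good to about 4 mm: a listed point, or the origin of a listed thing).
The state is a dict: "t": time; "joint_positions": joint angles; "dq": joint speeds; "joint_efforts": joint torques, N m; "tool_pos": TCP position; "eef_rot": TCP orientation; "contact_force": force on the tool from outside, world axes, zero at the start; "wrist_torque": the same for the moment, N m; "gripper_width": finger opening in m; "grasp_force": force on a finger pad.
Only numpy, scipy, OpenCV 4.12 (cv2) and the standard library are available. Lean on these libraries where they do the work, as an engineer would, in place of code of your own. Each camera call takes 0.05 s, during which the arm holds its last target. There are 200 camera calls.

## Task

Move the four amber containers from the block warmer to the empty grey rack in reverse order: seen from the robot, the one at the left end of the warmer goes into the right-end compartment of the rack, the next into the compartment beside it, and so on, so that each stands upright on the floor of its own compartment. They are glass: keep them upright all the way and set them down gently instead of dropping them, and do not knock over or shift the beaker, the tip box or the large bottle.

Things in the scene. Friction and masses are not known exactly. Their poses are not given: they have to be found in the camera images.
- warmer: Block warmer, fixed: grey base 40 mm high with four aluminium blocks in a row, white control strip 50 mm high on its +x side; 134 x 288 mm. Origin: on its underside, below the middle of the row. y axis: along the row, towards the left seen from the robot (within 0.35 rad); block centres at x = 0, y = +102, +34, -34, -102 mm, shuffled.
- rack: Grey rack, fixed, left or right of the warmer: open tray 72 x 276 mm, four equal compartments in a row, each 66 (x) by 64 (y) mm inside, floor 5 mm and wall tops 24 mm above the bench. Origin: centre of underside. y axis: along the row, towards the left seen from the robot (within 0.35 rad); compartment centres at x = 0, y = +102, +34, -34, -102 mm.
- slim: Slim round amber vial, 26 mm diameter, 90 mm high, black cap of the same diameter on the top 18 mm. About 50 g. Origin: centre of the underside (12 mm above its block's underside at the start); z up.
- jar: Wide round amber jar, 48 mm diameter, 62 mm high, black lid of the same diameter on the top 20 mm. About 130 g. Origin: centre of the underside; z up.
- square: Square amber bottle, body 38 x 38 mm with flat sides and 60 mm high, then a neck and a round black cap 25 mm in diameter from 66 to 82 mm. About 130 g. Origin: centre of the underside; x and y axes square to the flat sides, which start parallel to the warmer's sides; z up.
- flask: Conical amber flask, base 40 mm diameter, tapering from 10 mm up to a neck 21 mm in diameter that runs from 55 to 70 mm height, round black stopper 23 mm in diameter from 70 to 92 mm. About 90 g. Origin: centre of the underside; z up.
- block_slim: The fixed aluminium block 64 x 64 x 26 mm on the warmer, top face 66 mm above the bench, with a 14 mm deep round, 30 mm wide recess that fits the slim vial, which starts standing in it (so it still shows where that one stood). Origin: centre of the underside, 40 mm above the bench; axes parallel to the warmer's.
- block_jar: The fixed aluminium block 64 x 64 x 26 mm on the warmer, top face 66 mm above the bench, with a 14 mm deep round, 52 mm wide recess that fits the wide jar, which starts standing in it (so it still shows where that one stood). Origin: centre of the underside, 40 mm above the bench; axes parallel to the warmer's.
- block_square: The fixed aluminium block 64 x 64 x 26 mm on the warmer, top face 66 mm above the bench, with a 14 mm deep square, 42 mm wide recess that fits the square bottle, which starts standing in it (so it still shows where that one stood). Origin: centre of the underside, 40 mm above the bench; axes parallel to the warmer's.
- block_flask: The fixed aluminium block 64 x 64 x 26 mm on the warmer, top face 66 mm above the bench, with a 14 mm deep round, 44 mm wide recess that fits the conical flask, which starts standing in it (so it still shows where that one stood). Origin: centre of the underside, 40 mm above the bench; axes parallel to the warmer's.
- beaker: Bystander: white beaker, about 72 mm diameter, 90 mm high, loose, beyond the work. Origin: centre of the underside.
- tip_box: Bystander: white box with blue lid, 82 x 117 x 58 mm, loose, beyond the work. Origin: centre of the underside.
- reagent: Bystander: large round amber bottle with white cap, 80 mm diameter, 150 mm high, loose, at the far left. Not one of the four. Origin: centre of the underside.
Not all that is in view belongs to the job. Leave any blue look-alike of the slim alone. Leave any blue look-alike of the flask alone.

How it is judged:
At the end, for the whole second after the job is handed in: Each container stands in the rack compartment that mirrors its block's place in the warmer: within 28 mm of the compartment's centre along the row and 30 mm across, underside less than 12 mm above the rack's underside, upright within 0.12 rad, at rest (((y of block_slim in the frame of warmer between 0.082 and 0.122 m and y of slim in the frame of rack between -0.13 and -0.074 m) or (y of block_slim in the frame of warmer between 0.014 and 0.054 m and y of slim in the frame of rack between -0.062 and -0.006 m) or (y of block_slim in the frame of warmer between -0.054 and -0.014 m and y of slim in the frame of rack between 0.006 and 0.062 m) or (y of block_slim in the frame of warmer between -0.122 and -0.082 m and y of slim in the frame of rack between 0.074 and 0.13 m)) and x of slim in the frame of rack between -0.03 and 0.03 m and z of slim in the frame of rack between 0 and 0.012 m and angle between each of slim, jar, square, flask's own z axis and vertical below 0.12 rad and linear speed of each of slim, jar, square, flask below 0.02 m/s and angular speed of each of slim, jar, square, flask below 0.5 rad/s and ((y of block_jar in the frame of warmer between 0.082 and 0.122 m and y of jar in the frame of rack between -0.13 and -0.074 m) or (y of block_jar in the frame of warmer between 0.014 and 0.054 m and y of jar in the frame of rack between -0.062 and -0.006 m) or (y of block_jar in the frame of warmer between -0.054 and -0.014 m and y of jar in the frame of rack between 0.006 and 0.062 m) or (y of block_jar in the frame of warmer between -0.122 and -0.082 m and y of jar in the frame of rack between 0.074 and 0.13 m)) and x of jar in the frame of rack between -0.03 and 0.03 m and z of jar in the frame of rack between 0 and 0.012 m and ((y of block_square in the frame of warmer between 0.082 and 0.122 m and y of square in the frame of rack between -0.13 and -0.074 m) or (y of block_square in the frame of warmer between 0.014 and 0.054 m and y of square in the frame of rack between -0.062 and -0.006 m) or (y of block_square in the frame of warmer between -0.054 and -0.014 m and y of square in the frame of rack between 0.006 and 0.062 m) or (y of block_square in the frame of warmer between -0.122 and -0.082 m and y of square in the frame of rack between 0.074 and 0.13 m)) and x of square in the frame of rack between -0.03 and 0.03 m and z of square in the frame of rack between 0 and 0.012 m and ((y of block_flask in the frame of warmer between 0.082 and 0.122 m and y of flask in the frame of rack between -0.13 and -0.074 m) or (y of block_flask in the frame of warmer between 0.014 and 0.054 m and y of flask in the frame of rack between -0.062 and -0.006 m) or (y of block_flask in the frame of warmer between -0.054 and -0.014 m and y of flask in the frame of rack between 0.006 and 0.062 m) or (y of block_flask in the frame of warmer between -0.122 and -0.082 m and y of flask in the frame of rack between 0.074 and 0.13 m)) and x of flask in the frame of rack between -0.03 and 0.03 m and z of flask in the frame of rack between 0 and 0.012 m); the robot touches nothing.
It fails at once if a container is tipped by more than 0.6 rad (angle between any of slim, jar, square, flask's own z axis and vertical above 0.6 rad).
It fails at once if a container is dropped (falls freely by more than about 18 mm, reaching 0.6 m/s while nothing touches it) ((contact force between slim and anything else below 0.02 N and linear speed of slim above 0.6 m/s) or (contact force between jar and anything else below 0.02 N and linear speed of jar above 0.6 m/s) or (contact force between square and anything else below 0.02 N and linear speed of square above 0.6 m/s) or (contact force between flask and anything else below 0.02 N and linear speed of flask above 0.6 m/s)).
It fails at once if a container is pressed into the rack with more than 80 N (contact force between any of slim, jar, square, flask and rack above 80 N).
It fails at once if a bystander (beaker, tip box, large bottle) is shifted by more than 20 mm or tipped (distance of any of beaker, tip_box, reagent from where it was at the start of the episode above 0.02 m or angle between any of beaker, tip_box, reagent's own z axis and vertical above 0.3 rad).
It also fails if it takes over 104 s, if anything falls off the work surface, if the arm or the gripper's body presses on something with over 40 N, if the wrist force passes 120 N, or if a joint passes its speed limit or range.

## Working session

There is one attempt and no reset: what is moved stays moved. The work goes in short steps, Python scripts to look and compute and a shell command to move; the robot and the scene stay as the last step left them, time stands still between calls to the robot, and variables do not carry over. Pictures are saved under pics/ and viewed, at most 14 in all, crops included, and the job is handed in when it is done.

```bash
mkdir -p pics; ls; cat > h.py <<'E'
import numpy as np, cv2
from rig import status, read_camera, calibration, nets
from scipy.spatial.transform import Rotation as R
def rot(q): return R.from_quat([q[1],q[2],q[3],q[0]]).as_matrix()
def ray(c,px,z):
    K=np.array([[c['fx'],0,c['cx']],[0,c['fy'],c['cy']],[0,0,1.]])
    u=cv2.undistortPoints(np.array([[px]],float),K,np.array(c['dist_coeffs'],float))[0,0]
    d=rot(c['orientation'])@np.array([u[0],u[1],1]); o=np.array(c['origin'])
    return o+d*(z-o[2])/d[2]
def proj(c,P):
    K=np.array([[c['fx'],0,c['cx']],[0,c['fy'],c['cy']],[0,0,1.]])
    Rm=rot(c['orientation']).T; t=-Rm@np.array(c['origin'])
    return cv2.projectPoints(np.array(P,float).reshape(-1,1,3),cv2.Rodrigues(Rm)[0],t,K,np.array(c['dist_coeffs'],float))[0][:,0]
def save(n,im): cv2.imwrite('pics/'+n,im[:,:,::-1])
E
python3 - <<'E'
from h import *
for cam in ['top','scene']:
    im=read_camera(cam); save(cam+'0.png',im); c=calibration(cam); print(cam,c['origin'],c['orientation'],c['fx'])
    for n in ['warmer','rack','slim','jar','square','flask','block_slim','block_jar','block_square','block_flask','beaker','tip_box','reagent']:
        r=nets.pinpoint(n,cam)
        print(n,[(np.round(d['centre'],3).tolist(),round(d['conf'],2),proj(c,d['centre'])[0].round().tolist()) for d in r[:3]])
s=status.get_state();print(s['t'],s['tool_pos'],s['eef_rot'])
E
```

```text
pics
top [0.51646693 0.10527834 1.20126248] [ 0.02400198 -0.69846358  0.71496079 -0.02008985] 495.4957360728829
warmer [([0.493, -0.18, 0.002], 0.78, [403.0, 248.0])]
rack [([0.485, -0.143, 0.052], 0.69, [392.0, 252.0]), ([0.491, 0.178, 0.002], 0.56, [255.0, 252.0])]
slim [([0.358, -0.126, 0.001], 0.69, [382.0, 304.0]), ([0.524, -0.276, 0.048], 0.66, [446.0, 234.0]), ([0.481, -0.144, 0.049], 0.64, [392.0, 253.0])]
jar [([0.47, -0.082, 0.051], 0.62, [366.0, 259.0])]
square [([0.525, -0.276, 0.048], 0.56, [447.0, 233.0])]
flask [([0.355, -0.255, 0.001], 0.74, [434.0, 303.0]), ([0.504, -0.206, 0.048], 0.7, [418.0, 243.0])]
block_slim [([0.486, -0.143, 0.036], 0.77, [391.0, 251.0])]
block_jar [([0.495, -0.177, -0.001], 0.2, [401.0, 247.0])]
block_square [([0.52, -0.278, 0.042], 0.71, [447.0, 235.0]), ([0.502, -0.213, 0.041], 0.65, [420.0, 244.0]), ([0.494, -0.18, 0.001], 0.32, [403.0, 247.0])]
block_flask [([0.5, -0.213, 0.038], 0.82, [420.0, 244.0])]
beaker [([0.772, 0.119, 0.002], 0.92, [277.0, 137.0]), ([0.469, -0.082, 0.042], 0.49, [365.0, 259.0])]
tip_box [([0.786, -0.068, 0.003], 0
[... 747 characters left out ...]
ask [([0.502, -0.211, 0.05], 0.87, [140.0, 264.0]), ([0.353, -0.256, 0.004], 0.77, [98.0, 248.0]), ([0.486, -0.15, 0.052], 0.16, [159.0, 247.0])]
block_slim [([0.486, -0.142, 0.038], 0.64, [163.0, 249.0]), ([0.772, 0.122, -0.002], 0.62, [328.0, 279.0])]
block_jar [([0.47, -0.079, 0.041], 0.87, [183.0, 232.0])]
block_square [([0.525, -0.278, 0.039], 0.6, [118.0, 289.0])]
block_flask [([0.506, -0.209, 0.041], 0.93, [142.0, 267.0])]
beaker [([0.77, 0.121, -0.004], 0.75, [328.0, 280.0])]
tip_box [([0.786, -0.066, 0.0], 0.95, [268.0, 327.0])]
reagent [([0.474, 0.447, 0.002], 0.78, [340.0, 160.0])]
1.4 [0.17572886 0.62580659 0.24230115] [3.36093601e-07 1.36465563e-01 9.90644815e-01 7.29880766e-06]
```

```bash
python3 - <<'E'
from h import *
a=cv2.imread('pics/top0.png');b=cv2.imread('pics/scene0.png')
A=cv2.resize(a[90:330,120:500],(800,505),interpolation=cv2.INTER_CUBIC); cv2.imwrite('pics/topc.png',A)
B=cv2.resize(b[140:340,60:380],(800,500),interpolation=cv2.INTER_CUBIC);cv2.imwrite('pics/scenec.png',B)
E
```

```text
(no output)
```

View pics/topc.png

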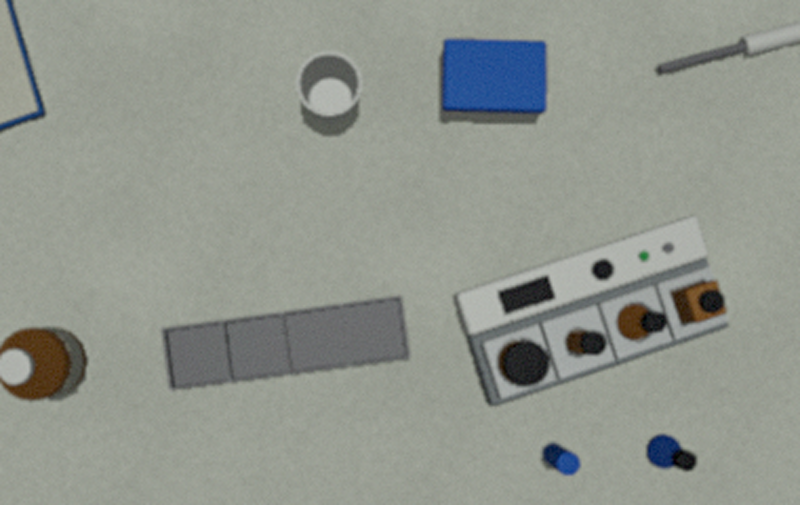

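View pics/scenec.png

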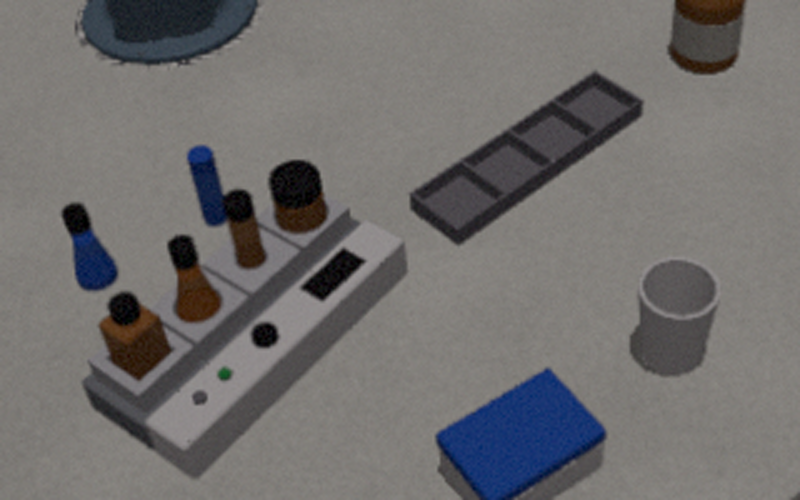

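The four amber ones stand on the warmer. In top pixels: jar (366,259), slim (392,253), flask (418,243), square (446,234), which is also their left-to-right order. The blue vial at (382,304) and blue flask (434,303) stand in front on the bench. They are look-alikes by colour and place, so I leave them alone. The empty rack is on the left, around (255,252). The targets are jar to -102, slim to -34, flask to +34 and square to +102.

```bash
cat >> h.py <<'E'
def go(target,yaw):
    "displacement in tool axes (after turning to yaw) from the measured TCP, and the turn needed"
    s=status.get_state(); M=rot(s['eef_rot']); y=np.arctan2(M[1,1],M[0,1])
    t=(y-yaw+np.pi/2)%np.pi-np.pi/2
    a=y-t; d=np.array(target)-s['tool_pos']
    X=np.array([-np.sin(a),np.cos(a)]);Y=np.array([np.cos(a),np.sin(a)])
    print('t',round(s['t'],2),'turn',round(t,3),'dx,dy,dz',(X@d[:2]).round(4),(Y@d[:2]).round(4),round(-d[2],4))
E
python3 - <<'E'
from h import *
from scipy.optimize import least_squares
obs=[];ys=[.102,.034,-.034,-.102]
P=[(0,.470,-.082),(0,.469,-.084),(0,.470,-.079),(1,.481,-.144),(1,.486,-.143),(1,.486,-.149),(1,.486,-.142),(2,.504,-.206),(2,.5,-.213),(2,.502,-.211),(2,.506,-.209),(3,.525,-.276),(3,.520,-.278),(3,.526,-.279),(3,.525,-.278)]
def w(p,y): return p[0]-np.sin(p[2])*y, p[1]+np.cos(p[2])*y
def f(p):
    r=[]
    for i,x,y in P:
        q=w(p,ys[i]); r+=[q[0]-x,q[1]-y]
    q=w(p,0)
    for x,y in [(.493,-.18),(.494,-.179)]: r+=[q[0]-x,q[1]-y]
    return r
s=least_squares(f,[.49,-.18,.26],loss='soft_l1',f_scale=.004);print('warmer',s.x.round(4),[np.round(w(s.x,y),4) for y in ys])
c=calibration('top')
# rack top-edge corners from crop (scale 380/800)
cs=[ray(c,(120+u*.475-.26,90+v*.475-.26),.024) for u,v in [(165,328),(401,298),(408,357),(173,388)]]
cs=np.array(cs);m=cs.mean(0);l=(cs[0]+cs[3])/2-(cs[1]+cs[2])/2
yaw=np.arctan2(-l[0],l[1]);print('rack',m,yaw,np.linalg.norm(l))
p=[.491,.178,yaw];print([np.round(w(p,y),4) for y in ys])
go([*w(s.x,.102),.25],s.x[2])
E
```

```text
warmer [ 0.4951 -0.1786  0.2706] [array([ 0.4679, -0.0803]), array([ 0.4861, -0.1458]), array([ 0.5042, -0.2113]), array([ 0.5224, -0.2768])]
rack [0.49065435 0.17579338 0.024     ] 0.10689439235690694 0.26847415366433597
[array([0.4801, 0.2794]), array([0.4874, 0.2118]), array([0.4946, 0.1442]), array([0.5019, 0.0766])]
t 1.4 turn 1.026 dx,dy,dz -0.7585 0.0928 -0.0077
```

```bash
python3 -m inch '0,0,-0.008,0.125;0,0,0,0.125;0,0,0,0.125;0,0,0,0.125;0,0,0,0.125' 0.085
python3 -m inch '0,0,0,0.125;0,0,0,0.125;0,0,0,0.125;0,0,0,0.026;0,0,0,0'
python3 -m inch '-0.02,0.005,0,0;-0.04,0.005,0,0;-0.04,0.005,0,0;-0.04,0.005,0,0;-0.04,0.005,0,0'
python3 -m inch '-0.04,0.005,0,0;-0.04,0.005,0,0;-0.04,0.005,0,0;-0.04,0.005,0,0;-0.04,0.005,0,0'
python3 -m inch '-0.04,0.005,0,0;-0.04,0.005,0,0;-0.04,0.005,0,0;-0.04,0.005,0,0;-0.04,0.005,0,0'
python3 -m inch '-0.03,0.005,0,0;-0.02,0.005,0,0;-0.01,0.003,0,0;0,0,0,0;0,0,0,0'
python3 - <<'E'
from h import *
go([.4679,-.0803,.25],.2706)
c=calibration('wrist');im=read_camera('wrist');save('w0.png',im);print(c['origin'])
for n in ['jar','block_jar','slim','flask','square','block_slim','block_flask','block_square','warmer']:
    print(n,[(np.round(d['centre'],3).tolist(),round(d['conf'],2),proj(c,d['centre'])[0].round().tolist()) for d in nets.pinpoint(n,'wrist')[:2]])
E
```

```text
t: 1.82
tool_pos: [0.1758, 0.6258, 0.2503]
eef_rot: [0.0, 0.437, 0.899, 0.0]
contact_force: [-1.2, 0.2, 0.0]
gripper_width: 0.0848
grasp_force: 0.0
t: 2.23
tool_pos: [0.1757, 0.6258, 0.2503]
eef_rot: [0.0, 0.605, 0.796, -0.0]
contact_force: [-0.2, 0.1, 0.3]
gripper_width: 0.0852
grasp_force: 0.0
t: 2.65
tool_pos: [0.2482, 0.4575, 0.2502]
eef_rot: [0.0, 0.604, 0.797, 0.0]
contact_force: [1.1, 0.3, 0.2]
gripper_width: 0.0846
grasp_force: 0.0
t: 3.07
tool_pos: [0.3259, 0.2714, 0.2505]
eef_rot: [0.0, 0.604, 0.797, 0.0]
contact_force: [0.7, 0.1, 0.0]
gripper_width: 0.0853
grasp_force: 0.0
t: 3.48
tool_pos: [0.4037, 0.0851, 0.2508]
eef_rot: [0.001, 0.605, 0.796, 0.0]
contact_force: [0.1, 0.8, 0.0]
gripper_width: 0.0852
grasp_force: 0.0
t: 3.9
tool_pos: [0.4317, 0.0331, 0.2502]
eef_rot: [-0.0, 0.605, 0.796, 0.0]
contact_force: [-1.4, -0.0, -0.8]
gripper_width: 0.085
grasp_force: 0.0
t 3.9 turn 0.001 dx,dy,dz -0.119 0.0046 0.0002
[0.41238517 0.10583748 0.3821441 ]
jar [([0.465, -0.082, 0.05], 0.83, [279.0, 281.0])]
block_jar [([0.465, -0.082, 0.037], 0.94, [279.0, 276.0]), ([0.507, -0.212, 0.038], 0.7, [283.0, 363.0])]
slim [([0.483, -0.146, 0.053], 0.74, [279.0, 329.0]), ([0.351, -0.124, -0.0], 0.6, [191.0, 268.0])]
flask [([0.35, -0.258, -0.004], 0.8, [175.0, 343.0])]
square []
block_slim [([0.488, -0.148, 0.042], 0.61, [282.0, 324.0])]
block_flask [([0.506, -0.216, 0.042], 0.65, [282.0, 368.0])]
block_square []
warmer []
```

View pics/w0.png

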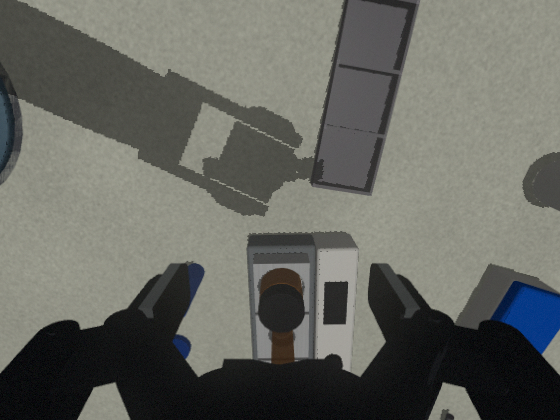

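The wrist view shows the jar's lid at (281,308) between the fingers, with slim behind it (283,345). The rack's right end is at (342,190).

```bash
python3 - <<'E'
from h import *
c=calibration('wrist')
for p in [(313,185),(371,194),(387,137),(400,72)]: print(p,ray(c,p,.024).round(4))
E
python3 -m inch '-0.03,0.002,0,0;-0.04,0.002,0,0;-0.03,0,0,0;-0.018,0,0,0;0,0,0,0'
python3 -m inch '0,0,0,0;0,0,0,0'
python3 - <<'E'
from h import *
go([.4670,-.0808,.089],.2706)
E
```

```text
(313, 185) [0.4738 0.0373 0.024 ]
(371, 194) [0.5439 0.0455 0.024 ]
(387, 137) [0.5379 0.1131 0.024 ]
(400, 72) [0.5266 0.1808 0.024 ]
t: 4.82
tool_pos: [0.4679, -0.0827, 0.2504]
eef_rot: [0.0, 0.607, 0.795, -0.0]
contact_force: [0.3, 0.8, 0.8]
gripper_width: 0.0853
grasp_force: 0.0
t: 4.98
tool_pos: [0.467, -0.0792, 0.2501]
eef_rot: [-0.0, 0.605, 0.796, 0.0]
contact_force: [-0.1, 0.1, 0.8]
gripper_width: 0.085
grasp_force: 0.0
t 4.98 turn 0.001 dx,dy,dz -0.0015 -0.0005 0.1611
```

```bash
python3 -m inch '-0.001,0,0.03,0;0,0,0.04,0;0,0,0.04,0;0,0,0.03,0;0,0,0.015,0'
python3 -m inch '0,0,0.006,0;0,0,0,0;0,0,0,0'
python3 -m inch '0,0,0,0;0,0,0,0;0,0,0,0;0,0,0,0;0,0,0,0' 0.03 40
python3 -m inch '0,0,0,0;0,0,0,0;0,0,0,0'
```

```text
t: 5.4
tool_pos: [0.4645, -0.0783, 0.0911]
eef_rot: [-0.003, 0.604, 0.797, -0.001]
contact_force: [-0.3, -0.5, 0.3]
gripper_width: 0.0851
grasp_force: 0.0
t: 5.65
tool_pos: [0.4682, -0.0805, 0.0903]
eef_rot: [0.001, 0.605, 0.796, 0.0]
contact_force: [-0.3, 0.7, -0.4]
gripper_width: 0.0851
grasp_force: 0.0
t: 6.07
tool_pos: [0.4684, -0.0812, 0.0907]
eef_rot: [0.001, 0.605, 0.796, 0.0]
contact_force: [-0.8, 0.2, 7.1]
gripper_width: 0.0472
grasp_force: 41.2
t: 6.32
tool_pos: [0.4684, -0.0813, 0.0907]
eef_rot: [0.001, 0.605, 0.796, 0.0]
contact_force: [-2.0, 0.1, 5.8]
gripper_width: 0.0471
grasp_force: 41.2
```

```bash
python3 -m inch '0,0,-0.005,0;0,0,-0.015,0;0,0,-0.025,0;0,0,-0.025,0;0,0,-0.01,0'
python3 - <<'E'
from h import *
go([.5034,.0766,.17],.112)
E
```

```text
t: 6.73
tool_pos: [0.469, -0.0815, 0.1726]
eef_rot: [0.003, 0.605, 0.796, 0.001]
contact_force: [-0.1, -0.8, -0.3]
gripper_width: 0.047
grasp_force: 41.5
t 6.73 turn 0.159 dx,dy,dz 0.1533 0.0518 0.0026
```

```bash
python3 -m inch '0,0,0,0.08;0,0,0,0.079;0.02,0.006,0,0;0.03,0.01,0,0;0.035,0.012,0,0'
python3 -m inch '0.035,0.012,0,0;0.023,0.009,0,0;0.01,0.003,0,0;0,0,0,0;0,0,0,0'
python3 -m inch '0,0,0,0;0,0,0,0'
python3 - <<'E'
from h import *
go([.5034,.0766,.0437],.112)
c=calibration('wrist');im=read_camera('wrist');save('w1.png',im)
for cam in ['wrist','top']:
    if cam=='top': read_camera('top')
    print([(np.round(d['centre'],4).tolist(),round(d['conf'],2)) for d in nets.pinpoint('rack',cam)[:2]])
    print([(np.round(d['centre'],4).tolist(),round(d['conf'],2)) for d in nets.pinpoint('jar',cam)[:2]])
E
```

```text
t: 7.15
tool_pos: [0.4856, 0.0068, 0.1688]
eef_rot: [-0.0, 0.668, 0.745, -0.0]
contact_force: [1.3, 0.6, -0.9]
gripper_width: 0.0472
grasp_force: 41.6
t: 7.57
tool_pos: [0.5017, 0.0768, 0.1687]
eef_rot: [-0.0, 0.666, 0.746, -0.001]
contact_force: [-0.2, -0.1, -1.1]
gripper_width: 0.0473
grasp_force: 41.6
t: 7.73
tool_pos: [0.5019, 0.0758, 0.1691]
eef_rot: [-0.0, 0.667, 0.745, -0.0]
contact_force: [-0.2, -0.0, -1.2]
gripper_width: 0.0468
grasp_force: 41.6
t 7.73 turn -0.002 dx,dy,dz 0.0006 0.0015 0.1254
[([0.4952, 0.1788, 0.0017], 0.85)]
[([0.5023, 0.0764, 0.1297], 0.78)]
[([0.494, 0.1781, 0.0028], 0.65), ([0.5045, -0.2074, 0.0504], 0.26)]
[([0.5028, -0.21, 0.0409], 0.32)]
```

View pics/w1.png

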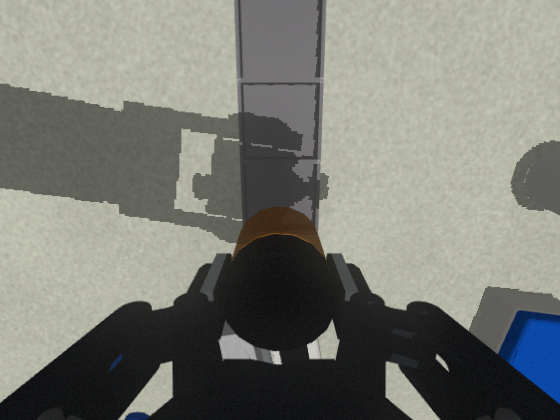

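The wrist view shows the rack centreline at column 281 and the jar at 280, so they are aligned. Lowering.

```bash
python3 -m inch '0.001,0.003,0.02,0;0,0,0.03,0;0,0,0.03,0;0,0,0.02,0;0,0,0.01,0'
python3 -m inch '0,0,0.006,0;0,0,0.004,0;0,0,0,0;0,0,0,0'
python3 -m inch '0,0,0.002,0;0,0,0.0015,0;0,0,0.0015,0;0,0,0,0'
```

```text
t: 8.45
tool_pos: [0.5029, 0.0783, 0.0563]
eef_rot: [-0.002, 0.666, 0.746, -0.002]
contact_force: [-0.4, 0.1, -2.1]
gripper_width: 0.0471
grasp_force: 41.6
t: 8.78
tool_pos: [0.5061, 0.0782, 0.0505]
eef_rot: [0.001, 0.666, 0.746, 0.001]
contact_force: [0.3, 0.2, -0.8]
gripper_width: 0.0466
grasp_force: 41.6
t: 9.12
tool_pos: [0.505, 0.0783, 0.0443]
eef_rot: [0.0, 0.666, 0.746, 0.0]
contact_force: [1.3, -0.7, -1.9]
gripper_width: 0.0468
grasp_force: 41.6
```

```bash
python3 -m inch '0,0,0.001,0;0,0,0,0;0,0,0,0'; python3 -m inch '0,0,0.001,0;0,0,0,0;0,0,0,0'
```

```text
t: 9.37
tool_pos: [0.5052, 0.0784, 0.0437]
eef_rot: [0.0, 0.666, 0.746, 0.0]
contact_force: [-2.1, -0.2, 3.0]
gripper_width: 0.0468
grasp_force: 41.9
t: 9.62
tool_pos: [0.5053, 0.0784, 0.0437]
eef_rot: [-0.0, 0.666, 0.746, -0.0]
contact_force: [-5.4, 0.1, 13.0]
gripper_width: 0.0472
grasp_force: 43.0
```

```bash
python3 -m inch '0,0,-0.001,0;0,0,0,0;0,0,0,0'; python3 -m inch '0,0,0,0;0,0,0,0;0,0,0,0;0,0,0,0' 0.07
python3 -m inch '0,0,-0.01,0;0,0,-0.03,0;0,0,-0.04,0;0,0,-0.03,0;0,0,-0.02,0'
python3 - <<'E'
from h import *
p=[.4951,-.1786,.2706];y=.034
go([p[0]-np.sin(p[2])*y,p[1]+np.cos(p[2])*y,.20],p[2])
E
```

```text
t: 9.87
tool_pos: [0.5054, 0.0783, 0.0437]
eef_rot: [0.0, 0.666, 0.746, 0.0]
contact_force: [-1.9, 1.2, 4.3]
gripper_width: 0.047
grasp_force: 42.1
t: 10.2
tool_pos: [0.5049, 0.0783, 0.043]
eef_rot: [-0.0, 0.666, 0.746, -0.0]
contact_force: [0.6, 0.4, 0.6]
gripper_width: 0.0699
grasp_force: 0.0
t: 10.62
tool_pos: [0.5066, 0.0782, 0.1778]
eef_rot: [0.002, 0.666, 0.746, 0.002]
contact_force: [0.7, -0.7, -0.4]
gripper_width: 0.0698
grasp_force: 0.0
t 10.62 turn -0.159 dx,dy,dz -0.2104 -0.0797 -0.0222
```

```bash
python3 -m inch '0,0,-0.02,-0.08;0,0,0,-0.079;-0.02,-0.008,0,0;-0.04,-0.015,0,0;-0.04,-0.015,0,0'
python3 -m inch '-0.04,-0.015,0,0;-0.04,-0.015,0,0;-0.02,-0.008,0,0;-0.01,-0.004,0,0;0,0,0,0'
python3 -m inch '0,0,0,0;0,0,0,0'
python3 - <<'E'
from h import *
go([.486,-.1458,.1],.2706)
c=calibration('wrist');im=read_camera('wrist');save('w2.png',im)
for n in ['jar','slim','block_slim','block_flask','block_square','flask']:
    print(n,[(np.round(d['centre'],3).tolist(),round(d['conf'],2),proj(c,d['centre'])[0].round().tolist()) for d in nets.pinpoint(n,'wrist')[:2]])
E
```

```text
t: 11.03
tool_pos: [0.4952, -0.0265, 0.1943]
eef_rot: [0.001, 0.604, 0.797, 0.0]
contact_force: [0.7, -1.1, 0.7]
gripper_width: 0.07
grasp_force: 0.0
t: 11.45
tool_pos: [0.4844, -0.1429, 0.1939]
eef_rot: [0.0, 0.606, 0.795, 0.0]
contact_force: [0.3, 0.3, -0.1]
gripper_width: 0.0702
grasp_force: 0.0
t: 11.62
tool_pos: [0.4846, -0.1399, 0.1933]
eef_rot: [-0.0, 0.605, 0.797, 0.0]
contact_force: [0.3, 0.7, -0.4]
gripper_width: 0.07
grasp_force: 0.0
t 11.62 turn 0.002 dx,dy,dz -0.0061 -0.0002 0.0933
jar []
slim [([0.354, -0.121, -0.002], 0.93, [162.0, 135.0])]
block_slim [([0.489, -0.147, 0.039], 0.64, [280.0, 202.0])]
block_flask []
block_square []
flask [([0.353, -0.257, 0.001], 0.98, [140.0, 251.0])]
```

View pics/w2.png

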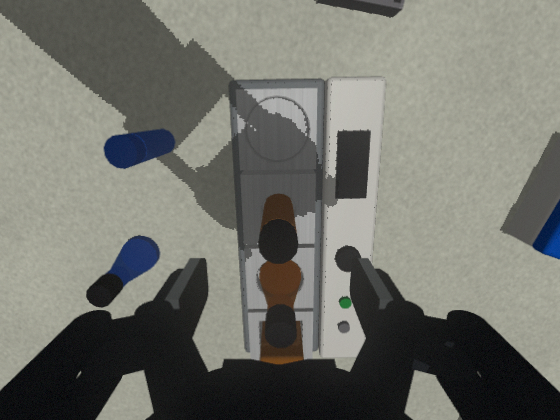

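The view shows the slim's cap at (278,241), the flask's stopper at (281,326), the square beyond it and the empty jar recess at (277,128). Checking these by ray.

```bash
python3 - <<'E'
from h import *
c=calibration('wrist')
print('jar recess',ray(c,(277,128),.066),'slim cap',ray(c,(278,241),.142),'flask',ray(c,(281,326),.144))
E
```

```text
jar recess [ 0.46726375 -0.08006415  0.066     ] slim cap [ 0.48602366 -0.14390615  0.142     ] flask [ 0.5050186  -0.20433157  0.144     ]
```

```bash
python3 -m inch '-0.003,0,0.02,0;-0.0025,0,0.03,0;0,0,0.025,0;0,0,0.015,0;0,0,0.004,0'
python3 -m inch '0,0,0,0;0,0,0,0;0,0,0,0;0,0,0,0;0,0,0,0' 0.015 40
python3 -m inch '0,0,0,0;0,0,0,0;0,0,0,0;0,0,0,0'
python3 - <<'E'
from h import *
go([.486,-.1455,.1],.2706)
E
```

```text
t: 12.38
tool_pos: [0.484, -0.1453, 0.0961]
eef_rot: [-0.003, 0.605, 0.796, -0.0]
contact_force: [0.1, 0.0, -0.4]
gripper_width: 0.0699
grasp_force: 0.0
t: 12.8
tool_pos: [0.487, -0.1471, 0.1009]
eef_rot: [0.001, 0.605, 0.796, 0.0]
contact_force: [-0.9, 0.2, 4.2]
gripper_width: 0.0253
grasp_force: 39.2
t: 13.13
tool_pos: [0.4871, -0.1471, 0.1009]
eef_rot: [0.001, 0.605, 0.796, 0.0]
contact_force: [-0.6, 0.3, 6.1]
gripper_width: 0.0245
grasp_force: 39.4
t 13.13 turn 0.0 dx,dy,dz 0.0018 -0.0006 0.0009
```

```bash
python3 -m inch '0,0,-0.005,0;0,0,-0.015,0;0,0,-0.025,0;0,0,-0.025,0;0,0,-0.01,0'
python3 - <<'E'
from h import *
go([.4975,.1447,.0539],.112)
E
```

```text
t: 13.55
tool_pos: [0.4873, -0.1473, 0.1828]
eef_rot: [0.003, 0.605, 0.796, 0.0]
contact_force: [0.6, 0.2, 0.4]
gripper_width: 0.0252
grasp_force: 39.6
t 13.55 turn 0.159 dx,dy,dz 0.289 0.0427 0.1289
```

```bash
python3 -m inch '0,0,0,0.08;0,0,0,0.079;0.02,0.003,0,0;0.03,0.0045,0,0;0.037,0.0055,0,0'
python3 -m inch '0.037,0.0055,0,0;0.037,0.0055,0,0;0.037,0.0055,0,0;0.037,0.0055,0,0;0.03,0.0045,0,0'
python3 -m inch '0.016,0.0025,0,0;0.008,0.001,0,0;0,0,0,0;0,0,0,0;0,0,0,0'
python3 - <<'E'
from h import *
go([.4975,.1447,.0539],.112)
read_camera('top')
print([(np.round(d['centre'],4).tolist(),round(d['conf'],2)) for d in nets.pinpoint('jar','top')[:2]])
E
```

```text
t: 13.97
tool_pos: [0.4889, -0.0587, 0.1788]
eef_rot: [-0.0, 0.668, 0.745, -0.0]
contact_force: [0.6, 0.8, -0.4]
gripper_width: 0.0249
grasp_force: 39.6
t: 14.38
tool_pos: [0.4948, 0.1236, 0.1787]
eef_rot: [-0.0, 0.666, 0.746, -0.0]
contact_force: [0.5, 0.5, 0.1]
gripper_width: 0.025
grasp_force: 39.6
t: 14.8
tool_pos: [0.4964, 0.1444, 0.179]
eef_rot: [-0.0, 0.667, 0.745, -0.0]
contact_force: [-0.1, -1.0, -1.6]
gripper_width: 0.0252
grasp_force: 39.6
t 14.8 turn -0.001 dx,dy,dz 0.0002 0.0011 0.1251
[([0.5088, 0.0771, 0.0049], 0.37)]
```

```bash
python3 -m inch '0,0.001,0.02,0;0,0,0.03,0;0,0,0.03,0;0,0,0.02,0;0,0,0.01,0'
python3 -m inch '0,0,0.006,0;0,0,0.004,0;0,0,0,0;0,0,0,0'
python3 -m inch '0,0,0.002,0;0,0,0.001,0;0,0,0,0;0,0,0,0'
```

```text
t: 15.32
tool_pos: [0.4954, 0.1445, 0.0663]
eef_rot: [-0.002, 0.667, 0.745, -0.002]
contact_force: [-1.1, 0.5, -1.1]
gripper_width: 0.0253
grasp_force: 39.6
t: 15.65
tool_pos: [0.4985, 0.1455, 0.0605]
eef_rot: [0.001, 0.666, 0.746, 0.001]
contact_force: [-0.2, 0.8, -1.2]
gripper_width: 0.0252
grasp_force: 39.6
t: 15.98
tool_pos: [0.4976, 0.1456, 0.0566]
eef_rot: [0.0, 0.666, 0.746, 0.0]
contact_force: [1.0, -0.2, -0.4]
gripper_width: 0.0251
grasp_force: 39.6
```

```bash
python3 -m inch '0,0,0.0015,0;0,0,0,0;0,0,0,0'; python3 -m inch '0,0,0.001,0;0,0,0,0;0,0,0,0';python3 -m inch '0,0,0.0005,0;0,0,0,0;0,0,0,0'
```

```text
t: 16.23
tool_pos: [0.4973, 0.1456, 0.0547]
eef_rot: [-0.0, 0.666, 0.746, -0.0]
contact_force: [0.2, -1.0, -1.0]
gripper_width: 0.0251
grasp_force: 39.6
t: 16.48
tool_pos: [0.4976, 0.1456, 0.0539]
eef_rot: [0.0, 0.666, 0.746, 0.0]
contact_force: [-0.6, -0.1, 1.2]
gripper_width: 0.0252
grasp_force: 39.9
t: 16.73
tool_pos: [0.4976, 0.1456, 0.0539]
eef_rot: [0.0, 0.666, 0.746, 0.0]
contact_force: [-1.2, -0.9, 4.8]
gripper_width: 0.025
grasp_force: 40.3
```

```bash
python3 -m inch '0,0,0,0;0,0,0,0;0,0,0,0;0,0,0,0' 0.06
python3 -m inch '0,0,-0.01,0;0,0,-0.03,0;0,0,-0.04,0;0,0,-0.04,0;0,0,-0.03,0'
python3 -m inch '0,0,-0.01,-0.08;0,0,0,-0.079'
python3 - <<'E'
from h import *
go([.5042,-.2113,.21],.2706)
E
```

```text
t: 17.07
tool_pos: [0.4973, 0.1455, 0.0531]
eef_rot: [-0.0, 0.666, 0.746, -0.0]
contact_force: [0.4, 0.6, -0.7]
gripper_width: 0.0602
grasp_force: 0.0
t: 17.48
tool_pos: [0.4982, 0.1457, 0.2075]
eef_rot: [0.001, 0.666, 0.746, 0.001]
contact_force: [0.4, -0.1, -0.9]
gripper_width: 0.0601
grasp_force: 0.0
t: 17.65
tool_pos: [0.4997, 0.1458, 0.2187]
eef_rot: [0.003, 0.604, 0.797, 0.003]
contact_force: [0.0, 0.0, -0.4]
gripper_width: 0.0597
grasp_force: 0.0
t 17.65 turn 0.004 dx,dy,dz -0.3453 -0.0912 0.0087
```

```bash
python3 -m inch '-0.02,-0.005,0,0;-0.04,-0.0105,0,0;-0.04,-0.0105,0,0;-0.04,-0.0105,0,0;-0.04,-0.0105,0,0'
python3 -m inch '-0.04,-0.0105,0,0;-0.04,-0.0105,0,0;-0.04,-0.0105,0,0;-0.025,-0.007,0,0;-0.014,-0.004,0,0'
python3 -m inch '-0.006,-0.0015,0,0;0,0,0,0;0,0,0,0;0,0,0,0'
python3 - <<'E'
from h import *
go([.5045,-.211,.122],.2706)
c=calibration('wrist');im=read_camera('wrist');save('w3.png',im)
for n in ['block_slim','block_flask','block_square','flask','square']:
    print(n,[(np.round(d['centre'],3).tolist(),round(d['conf'],2),proj(c,d['centre'])[0].round().tolist()) for d in nets.pinpoint(n,'wrist')[:2]])
E
```

```text
t: 18.07
tool_pos: [0.5, -0.042, 0.2142]
eef_rot: [0.001, 0.605, 0.796, 0.0]
contact_force: [0.6, -0.7, -0.5]
gripper_width: 0.0601
grasp_force: 0.0
t: 18.48
tool_pos: [0.5017, -0.2081, 0.2141]
eef_rot: [0.001, 0.606, 0.795, -0.0]
contact_force: [0.0, -0.5, -0.0]
gripper_width: 0.0598
grasp_force: 0.0
t: 18.82
tool_pos: [0.5022, -0.2096, 0.2133]
eef_rot: [-0.0, 0.604, 0.797, 0.0]
contact_force: [0.2, 1.3, 1.0]
gripper_width: 0.0597
grasp_force: 0.0
t 18.82 turn 0.002 dx,dy,dz -0.002 0.0018 0.0913
block_slim [([0.49, -0.149, 0.04], 0.72, [282.0, 127.0])]
block_flask []
block_square [([0.525, -0.278, 0.04], 0.74, [281.0, 255.0])]
flask [([0.506, -0.214, 0.056], 0.86, [280.0, 199.0]), ([0.352, -0.256, -0.001], 0.83, [141.0, 185.0])]
square [([0.528, -0.276, 0.051], 0.94, [285.0, 258.0])]
```

View pics/w3.png

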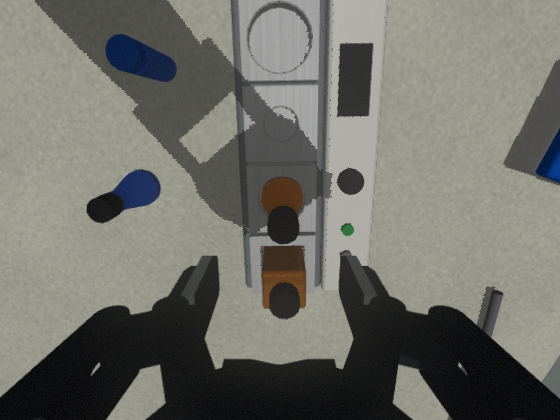

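The flask's stopper is at (284,225), the square's cap at (285,300), and the slim and jar recesses are empty. Lowering onto the stopper.

```bash
python3 -m inch '-0.002,0.002,0.02,0;0,0,0.03,0;0,0,0.025,0;0,0,0.012,0;0,0,0.003,0'
python3 -m inch '0,0,0,0;0,0,0,0;0,0,0,0;0,0,0,0;0,0,0,0' 0.012 40
python3 -m inch '0,0,0,0;0,0,0,0;0,0,0,0;0,0,0,0'
python3 - <<'E'
from h import *
go([.5045,-.212,.122],.2706)
E
```

```text
t: 19.53
tool_pos: [0.503, -0.2114, 0.1205]
eef_rot: [-0.003, 0.605, 0.796, -0.0]
contact_force: [1.1, -0.4, 0.3]
gripper_width: 0.06
grasp_force: 0.0
t: 19.95
tool_pos: [0.5058, -0.2133, 0.1253]
eef_rot: [0.002, 0.605, 0.796, 0.0]
contact_force: [0.7, -0.2, 5.2]
gripper_width: 0.0217
grasp_force: 39.3
t: 20.28
tool_pos: [0.5058, -0.2134, 0.1253]
eef_rot: [0.002, 0.605, 0.796, 0.0]
contact_force: [0.3, 0.9, 5.7]
gripper_width: 0.0217
grasp_force: 39.5
t 20.28 turn 0.0 dx,dy,dz 0.0017 -0.0009 0.0033
```

```bash
python3 -m inch '0,0,-0.005,0;0,0,-0.015,0;0,0,-0.025,0;0,0,-0.025,0;0,0,-0.015,0'
python3 -m inch '0,0,-0.003,0;0,0,0,0.08;0,0,0,0.079;0,0,0,0'
python3 - <<'E'
from h import *
go([.4899,.2123,.0783],.112)
E
```

```text
t: 20.7
tool_pos: [0.505, -0.2129, 0.2109]
eef_rot: [0.001, 0.605, 0.796, 0.0]
contact_force: [-0.0, 0.1, -0.7]
gripper_width: 0.0215
grasp_force: 39.4
t: 21.03
tool_pos: [0.5039, -0.2122, 0.2101]
eef_rot: [-0.001, 0.667, 0.745, -0.0]
contact_force: [-0.1, -0.2, -1.1]
gripper_width: 0.0215
grasp_force: 39.4
t 21.03 turn -0.001 dx,dy,dz 0.4234 0.0335 0.1318
```

```bash
python3 -m inch '0.02,0.002,0,0;0.03,0.0025,0,0;0.037,0.003,0,0;0.037,0.003,0,0;0.037,0.003,0,0'
python3 -m inch '0.037,0.003,0,0;0.037,0.003,0,0;0.037,0.003,0,0;0.037,0.003,0,0;0.037,0.003,0,0'
python3 -m inch '0.037,0.003,0,0;0.025,0.002,0,0;0.015,0,0,0;0,0,0,0;0,0,0,0'
python3 -m inch '0,0,0,0;0,0,0,0'
python3 - <<'E'
from h import *
go([.4899,.2123,.0783],.112)
E
```

```text
t: 21.45
tool_pos: [0.499, -0.0495, 0.2102]
eef_rot: [-0.001, 0.666, 0.746, -0.0]
contact_force: [0.6, 0.1, -1.1]
gripper_width: 0.0217
grasp_force: 39.4
t: 21.87
tool_pos: [0.4932, 0.1362, 0.2103]
eef_rot: [-0.0, 0.666, 0.746, -0.001]
contact_force: [0.9, -0.1, -0.8]
gripper_width: 0.0219
grasp_force: 39.4
t: 22.28
tool_pos: [0.4898, 0.2118, 0.2103]
eef_rot: [-0.0, 0.665, 0.747, -0.001]
contact_force: [-0.3, -0.1, -1.5]
gripper_width: 0.0217
grasp_force: 39.4
t: 22.45
tool_pos: [0.4906, 0.2105, 0.2109]
eef_rot: [-0.0, 0.667, 0.745, -0.0]
contact_force: [-0.2, 0.2, -1.1]
gripper_width: 0.0218
grasp_force: 39.4
t 22.45 turn -0.001 dx,dy,dz 0.0019 -0.0005 0.1326
```

```bash
python3 -m inch '0.0015,0,0.02,0;0,0,0.03,0;0,0,0.03,0;0,0,0.02,0;0,0,0.012,0'
python3 -m inch '0,0,0.008,0;0,0,0.005,0;0,0,0.002,0;0,0,0,0;0,0,0,0'
python3 -m inch '0,0,0.002,0;0,0,0,0;0,0,0,0'
python3 -m inch '0,0,0.0015,0;0,0,0,0;0,0,0,0'
```

```text
t: 22.87
tool_pos: [0.4889, 0.2116, 0.0964]
eef_rot: [-0.001, 0.667, 0.745, -0.002]
contact_force: [-0.0, 0.0, -0.7]
gripper_width: 0.0214
grasp_force: 39.5
t: 23.28
tool_pos: [0.4913, 0.2131, 0.0855]
eef_rot: [0.001, 0.666, 0.746, 0.001]
contact_force: [0.9, 0.4, -0.6]
gripper_width: 0.0214
grasp_force: 39.5
t: 23.53
tool_pos: [0.4906, 0.2131, 0.0827]
eef_rot: [0.0, 0.666, 0.746, 0.0]
contact_force: [-0.4, 0.3, -0.6]
gripper_width: 0.0218
grasp_force: 39.5
t: 23.78
tool_pos: [0.4903, 0.213, 0.0807]
eef_rot: [-0.0, 0.666, 0.746, -0.0]
contact_force: [0.2, -0.1, -0.8]
gripper_width: 0.0218
grasp_force: 39.5
```

```bash
python3 -m inch '0,0,0.0015,0;0,0,0,0;0,0,0,0'
python3 -m inch '0,0,0.001,0;0,0,0,0;0,0,0,0'
python3 -m inch '0,0,0.0005,0;0,0,0,0;0,0,0,0'
```

```text
t: 24.03
tool_pos: [0.4903, 0.213, 0.0791]
eef_rot: [-0.0, 0.666, 0.746, -0.0]
contact_force: [0.5, 0.1, -0.6]
gripper_width: 0.0217
grasp_force: 39.5
t: 24.28
tool_pos: [0.4905, 0.213, 0.0783]
eef_rot: [0.0, 0.666, 0.746, 0.0]
contact_force: [0.1, -0.7, -0.2]
gripper_width: 0.0216
grasp_force: 39.5
t: 24.53
tool_pos: [0.4907, 0.2131, 0.0782]
eef_rot: [0.0, 0.666, 0.746, 0.0]
contact_force: [-0.5, 0.5, 3.0]
gripper_width: 0.0218
grasp_force: 39.8
```

Contact. Releasing the flask and going back for the square bottle.

```bash
python3 -m inch '0,0,0,0;0,0,0,0;0,0,0,0;0,0,0,0' 0.065
python3 -m inch '0,0,-0.01,0;0,0,-0.03,0;0,0,-0.04,0;0,0,-0.03,0;0,0,-0.02,0'
python3 -m inch '0,0,0,-0.08;0,0,0,-0.079;0,0,0,0'
python3 - <<'E'
from h import *
go([.524,-.277,.21],.2706)
E
```

```text
t: 24.87
tool_pos: [0.4902, 0.2129, 0.0776]
eef_rot: [-0.0, 0.666, 0.746, -0.0]
contact_force: [-1.2, -0.5, -0.8]
gripper_width: 0.0647
grasp_force: 0.0
t: 25.28
tool_pos: [0.4918, 0.2133, 0.2125]
eef_rot: [0.002, 0.666, 0.746, 0.002]
contact_force: [0.2, -0.6, 0.5]
gripper_width: 0.0652
grasp_force: 0.0
t: 25.53
tool_pos: [0.4907, 0.2131, 0.2092]
eef_rot: [0.001, 0.605, 0.797, 0.001]
contact_force: [0.4, -0.7, 0.3]
gripper_width: 0.0651
grasp_force: 0.0
t 25.53 turn 0.002 dx,dy,dz -0.4811 -0.0989 -0.0008
```

```bash
python3 -m inch '-0.02,-0.004,0,0;-0.03,-0.006,0,0;-0.04,-0.008,0,0;-0.04,-0.008,0,0;-0.04,-0.008,0,0'
python3 -m inch '-0.04,-0.008,0,0;-0.04,-0.008,0,0;-0.04,-0.008,0,0;-0.04,-0.008,0,0;-0.04,-0.008,0,0'
python3 -m inch '-0.04,-0.008,0,0;-0.04,-0.008,0,0;-0.02,-0.005,0,0;-0.011,-0.003,0,0;0,0,0,0'
python3 -m inch '0,0,0,0;0,0,0,0'
python3 - <<'E'
from h import *
go([.524,-.277,.090],.2706)
c=calibration('wrist');im=read_camera('wrist');save('w4.png',im)
for n in ['block_flask','block_square','square']:
    print(n,[(np.round(d['centre'],3).tolist(),round(d['conf'],2),proj(c,d['centre'])[0].round().tolist()) for d in nets.pinpoint(n,'wrist')[:2]])
E
```

```text
t: 25.95
tool_pos: [0.5028, 0.0386, 0.208]
eef_rot: [0.0, 0.606, 0.796, 0.0]
contact_force: [-0.0, -0.4, 0.4]
gripper_width: 0.0648
grasp_force: 0.0
t: 26.37
tool_pos: [0.5177, -0.1653, 0.208]
eef_rot: [-0.0, 0.606, 0.795, 0.0]
contact_force: [1.3, -0.0, -0.6]
gripper_width: 0.0648
grasp_force: 0.0
t: 26.78
tool_pos: [0.5244, -0.2785, 0.2077]
eef_rot: [-0.0, 0.607, 0.795, -0.0]
contact_force: [-0.3, -0.6, 0.3]
gripper_width: 0.0648
grasp_force: 0.0
t: 26.95
tool_pos: [0.5247, -0.2751, 0.2076]
eef_rot: [-0.0, 0.605, 0.796, 0.0]
contact_force: [0.7, 0.3, 0.1]
gripper_width: 0.0652
grasp_force: 0.0
t 26.95 turn 0.001 dx,dy,dz -0.0017 -0.0012 0.1176
block_flask [([0.505, -0.212, 0.04], 0.68, [276.0, 123.0])]
block_square []
square [([0.526, -0.28, 0.053], 0.81, [278.0, 200.0])]
```

View pics/w4.png

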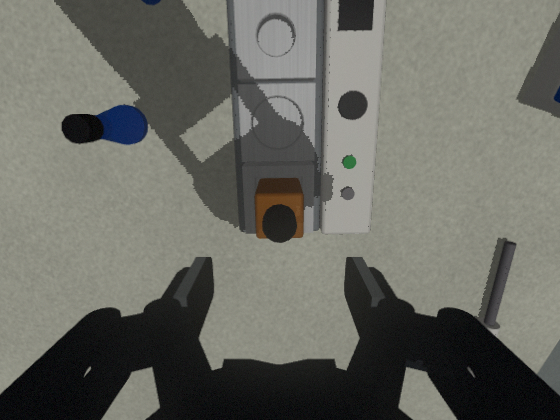

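The square's cap is at (280,223), centred between the fingers with its sides parallel to the pads.

```bash
python3 -m inch '-0.002,0,0.02,0;0,0,0.035,0;0,0,0.035,0;0,0,0.02,0;0,0,0.007,0'
python3 -m inch '0,0,0,0;0,0,0,0;0,0,0,0;0,0,0,0;0,0,0,0' 0.025 40
python3 -m inch '0,0,0,0;0,0,0,0;0,0,0,0;0,0,0,0'
```

```text
t: 27.57
tool_pos: [0.5231, -0.2762, 0.0866]
eef_rot: [-0.004, 0.605, 0.796, 0.0]
contact_force: [-0.7, -0.3, 0.1]
gripper_width: 0.0651
grasp_force: 0.0
t: 27.98
tool_pos: [0.5262, -0.2793, 0.0926]
eef_rot: [0.002, 0.605, 0.796, -0.0]
contact_force: [-0.5, 0.7, 0.8]
gripper_width: 0.0378
grasp_force: 40.9
t: 28.32
tool_pos: [0.5262, -0.2793, 0.0926]
eef_rot: [0.001, 0.605, 0.796, 0.0]
contact_force: [-0.6, 1.0, 5.4]
gripper_width: 0.0375
grasp_force: 41.2
```

```bash
python3 -m inch '0,0,-0.005,0;0,0,-0.015,0;0,0,-0.025,0;0,0,-0.025,0;0,0,-0.015,0'
python3 -m inch '0,0,-0.003,0;0,0,0,0.08;0,0,0,0.079;0,0,0,0'
python3 - <<'E'
from h import *
go([.4823,.2799,.0456],.112)
E
```

```text
t: 28.73
tool_pos: [0.5258, -0.2791, 0.1784]
eef_rot: [0.001, 0.605, 0.796, -0.0]
contact_force: [0.6, 0.2, -0.8]
gripper_width: 0.0373
grasp_force: 40.5
t: 29.07
tool_pos: [0.5246, -0.2781, 0.1775]
eef_rot: [-0.001, 0.667, 0.745, -0.0]
contact_force: [0.1, 0.2, -1.3]
gripper_width: 0.0372
grasp_force: 40.6
t 29.07 turn -0.001 dx,dy,dz 0.5593 0.0203 0.1319
```

```bash
python3 -m inch '0.02,0.001,0,0;0.03,0.001,0,0;0.037,0.0015,0,0;0.037,0.0015,0,0;0.037,0.0015,0,0'
python3 -m inch '0.037,0.0015,0,0;0.037,0.0015,0,0;0.037,0.0015,0,0;0.037,0.0015,0,0;0.037,0.0015,0,0'
python3 -m inch '0.037,0.0015,0,0;0.037,0.0015,0,0;0.037,0.001,0,0;0.037,0.001,0,0;0.037,0.001,0,0'
python3 -m inch '0.02,0,0,0;0.008,0,0,0;0,0,0,0;0,0,0,0;0,0,0,0'
python3 - <<'E'
from h import *
go([.4823,.2799,.0456],.112)
save('w5.png',read_camera('wrist'))
E
```

```text
t: 29.48
tool_pos: [0.5127, -0.1163, 0.1776]
eef_rot: [-0.001, 0.666, 0.746, -0.0]
contact_force: [0.9, 0.1, -0.3]
gripper_width: 0.0375
grasp_force: 40.5
t: 29.9
tool_pos: [0.4994, 0.0685, 0.1779]
eef_rot: [-0.001, 0.666, 0.746, -0.0]
contact_force: [1.3, -0.1, -1.4]
gripper_width: 0.0373
grasp_force: 40.5
t: 30.32
tool_pos: [0.4847, 0.2529, 0.1778]
eef_rot: [-0.0, 0.666, 0.746, -0.001]
contact_force: [0.3, -0.5, 0.3]
gripper_width: 0.0378
grasp_force: 40.5
t: 30.73
tool_pos: [0.4827, 0.2779, 0.1783]
eef_rot: [-0.0, 0.667, 0.745, -0.001]
contact_force: [-0.1, -0.6, -1.1]
gripper_width: 0.0377
grasp_force: 40.5
t 30.73 turn -0.001 dx,dy,dz 0.002 -0.0002 0.1327
```

View pics/w5.png

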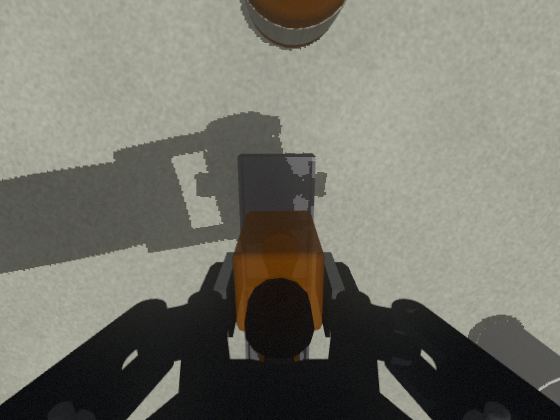

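The square is centred over the left compartment: rack centreline at column 277, bottle at 279. Lowering.

```bash
python3 -m inch '0.0015,0,0.02,0;0,0,0.03,0;0,0,0.03,0;0,0,0.02,0;0,0,0.012,0'
python3 -m inch '0,0,0.008,0;0,0,0.005,0;0,0,0.002,0;0,0,0,0;0,0,0,0'
python3 -m inch '0,0,0.0025,0;0,0,0,0;0,0,0,0'
python3 -m inch '0,0,0.001,0;0,0,0,0;0,0,0,0'
```

```text
t: 31.2
tool_pos: [0.4811, 0.2788, 0.0639]
eef_rot: [-0.001, 0.667, 0.745, -0.002]
contact_force: [-0.4, -0.3, -1.0]
gripper_width: 0.0378
grasp_force: 40.5
t: 31.62
tool_pos: [0.4835, 0.2809, 0.053]
eef_rot: [0.001, 0.666, 0.746, 0.001]
contact_force: [0.5, 1.2, -0.3]
gripper_width: 0.0377
grasp_force: 40.5
t: 31.87
tool_pos: [0.4827, 0.2807, 0.0496]
eef_rot: [0.0, 0.666, 0.746, 0.0]
contact_force: [0.5, 0.4, -0.7]
gripper_width: 0.0377
grasp_force: 40.5
t: 32.12
tool_pos: [0.4825, 0.2806, 0.0483]
eef_rot: [0.0, 0.666, 0.746, 0.0]
contact_force: [-0.2, 0.2, -1.1]
gripper_width: 0.0378
grasp_force: 40.5
```

```bash
python3 -m inch '0,0,0.0015,0;0,0,0,0;0,0,0,0'
python3 -m inch '0,0,0.001,0;0,0,0,0;0,0,0,0'
python3 -m inch '0,0,0.0007,0;0,0,0,0;0,0,0,0'
```

```text
t: 32.37
tool_pos: [0.4824, 0.2806, 0.0466]
eef_rot: [-0.0, 0.666, 0.746, -0.0]
contact_force: [0.2, 0.1, -1.1]
gripper_width: 0.0373
grasp_force: 40.5
t: 32.62
tool_pos: [0.4825, 0.2806, 0.0457]
eef_rot: [-0.0, 0.666, 0.746, -0.0]
contact_force: [0.4, -0.4, -1.0]
gripper_width: 0.0374
grasp_force: 40.6
t: 32.87
tool_pos: [0.4826, 0.2807, 0.0456]
eef_rot: [-0.0, 0.666, 0.746, 0.0]
contact_force: [-3.3, -0.5, 4.2]
gripper_width: 0.0373
grasp_force: 40.9
```

```bash
python3 -m inch '0,0,0,0;0,0,0,0;0,0,0,0;0,0,0,0' 0.065
python3 -m inch '0,0,-0.01,0;0,0,-0.03,0;0,0,-0.04,0;0,0,-0.04,0;0,0,-0.04,0'
python3 -m inch '0,0,-0.02,0;0,-0.03,0,0;0,-0.03,0,0;0,-0.02,0,0;0,0,0,0'
python3 - <<'E'
from h import *
for cam in ['top','scene']:
    save('end_%s.png'%cam,read_camera(cam))
    for n in ['slim','jar','square','flask','beaker','tip_box','reagent']:
        print(cam,n,[(np.round(d['centre'],3).tolist(),round(d['conf'],2)) for d in nets.pinpoint(n,cam)[:2]])
a=cv2.imread('pics/end_top.png');b=cv2.imread('pics/end_scene.png')
A=cv2.resize(a[200:300,180:340],(640,400),interpolation=cv2.INTER_CUBIC)
B=cv2.resize(b[140:340,60:380],(640,400),interpolation=cv2.INTER_CUBIC)
cv2.imwrite('pics/endt.png',A);cv2.imwrite('pics/ends.png',B)
E
```

```text
t: 33.2
tool_pos: [0.4825, 0.2806, 0.0449]
eef_rot: [0.0, 0.666, 0.746, -0.0]
contact_force: [-0.5, 0.3, 0.9]
gripper_width: 0.0654
grasp_force: 0.0
t: 33.62
tool_pos: [0.4821, 0.2805, 0.2074]
eef_rot: [0.0, 0.666, 0.746, 0.0]
contact_force: [0.0, 0.4, -0.2]
gripper_width: 0.0648
grasp_force: 0.0
t: 34.03
tool_pos: [0.4001, 0.2716, 0.2254]
eef_rot: [-0.0, 0.666, 0.746, -0.0]
contact_force: [0.2, 0.0, 0.2]
gripper_width: 0.0648
grasp_force: 0.0
top slim [([0.494, 0.148, 0.006], 0.57), ([0.48, 0.281, 0.003], 0.22)]
top jar [([0.506, 0.079, 0.004], 0.71)]
top square [([0.48, 0.284, 0.005], 0.63), ([0.476, 0.45, 0.001], 0.51)]
top flask [([0.492, 0.22, 0.002], 0.73), ([0.353, -0.256, -0.003], 0.54)]
top beaker [([0.774, 0.121, 0.006], 0.76)]
top tip_box [([0.788, -0.069, -0.001], 0.6)]
top reagent [([0.477, 0.447, -0.002], 0.82)]
scene slim [([0.496, 0.145, 0.005], 0.79), ([0.356, -0.127, -0.002], 0.63)]
scene jar [([0.505, 0.076, 0.004], 0.79)]
scene square [([0.481, 0.282, 0.006], 0.88)]
scene flask [([0.492, 0.215, 0.001], 0.82), ([0.352, -0.258, 0.005], 0.59)]
scene beaker [([0.771, 0.12, 0.0], 0.57)]
scene tip_box [([0.784, -0.064, -0.003], 0.91)]
scene reagent [([0.476, 0.448, 0.001], 0.94)]
```

View pics/ends.png

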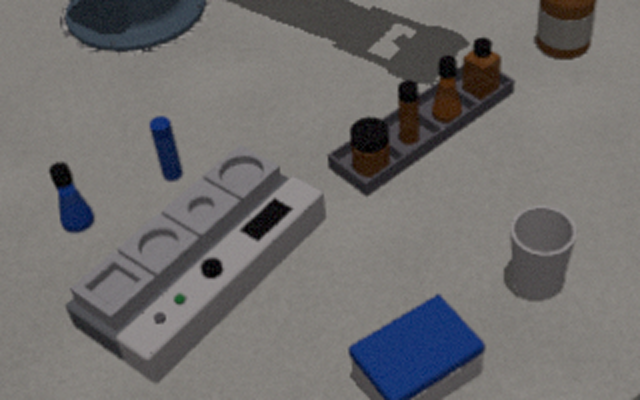

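View pics/endt.png

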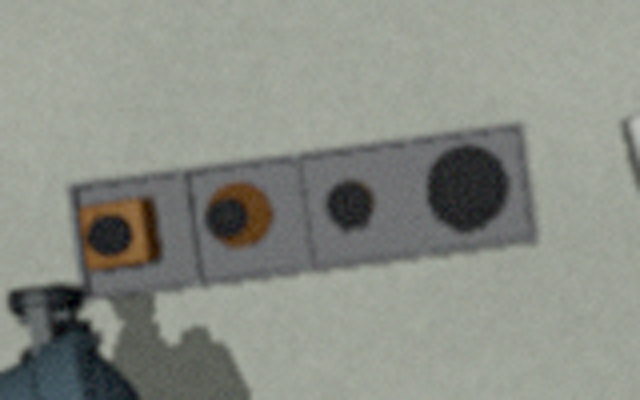

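All four stand upright in their own compartments. In the top crop, square is at (118,232), flask (240,213), slim (350,205) and jar (467,188). The bystanders have not moved and the gripper is clear.

```bash
python3 -c "
from rig import hand_in; print(hand_in())"
```

```text
the job is handed in; nothing more can be done
None
```

The job is handed in at about 34 s on the robot's clock: jar, slim, flask and square stand upright in the rack in reverse order, and the closing pictures show the beaker, tip box and large bottle where they started; the judge's result was not shown.

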